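Seat a splined cutter in the sharpening stand and hold it home

ROBOT

A 7-joint arm with a two-finger parallel gripper is mounted at the origin on the work surface. World frame = base frame: x ahead of the robot, y to its left, z up, the work surface at z = 0. Lengths are in m, angles in rad, forces in N, time in s.
With the tool pointing down it reaches from about 0.425 to 0.8 m from the base axis. Payload 8.3 kg.
Tool frame: the origin (TCP) lies on the centre line of the jaws, within the pads' length; the fingertips stand 14 mm ahead of it and the grasp point (between the pads) lies 5 mm behind it; z points along the fingers, y is the direction in which the jaws open and shut (so a half turn about z gives the same grasp; the last joint's range is limited). The gripper opens to 85 mm and grips with 20 to 120 N. Pads are 22 mm wide; open, the fingers measure 114 mm over their backs; the gripper's body (76 mm by 85 mm) begins 54 mm behind the grasp point. The pads swing forward as they close: fully open they stand 13 mm farther back than shut.
Start: joints at [-1.327, 0.383, 0.016, 1.37, -0.006, 1.388, -0.046], TCP at [0.189, 0.596, 0.245] pointing down, gripper open.
Joint ranges: [-2.95, 2.95], [-0.25, 2.06], [-1.52, 1.56], [0.18, 2.33], [-1.44, 4.58], [0.02, 2.06], [-3.01, 3.01]. Speed limits (rad/s): [2.39, 2.39, 3.01, 3.01, 3.14, 3.14, 3.14].

INTERFACE

Orientations are given as a 3x3 rotation matrix whose columns are the frame's x, y, z axes.
In Python, from workcell import sense, camera, finish_job gives the robot as it stands.
- The arm moves only by the tool jog_arm, never from a script. Its argument "steps" is a list of rows, each a list of 4 numbers: the shift along the world's x, y, z in m, then the turn about the world's z in rad. A call has 1 to 10 rows; each row shifts and turns the pose as measured when the row begins; what a row does not reach is not made up. A row lasts 1/10 s, in which the tool goes at most 50 mm and 8.59 degrees, less where a joint would pass 70% of its speed; a pose out of reach is approached as far as the arm can. A call is refused whole if a number of a shift passes 0.05 or a number of a turn 0.15, either way. A call with a gripper value outside its range is refused whole. "gripper" is the closure, from -1 (fully open) to 1 (shut), set as the call begins (left out, the last holds). The fingers move at their own pace and stop on an object; "grip_force" is the grip in N (left out, the last holds). Time passes only in rows, so rows that do not move let the fingers close. It gives the time, the measured TCP pose, the force and the opening at its end, in the units of the state.
- sense(): the state, without advancing time (a new reading comes with each control period).
- camera(name): name is "side" or "top" or "wrist"; returns a dict with "pixels" (384x512x3 uint8, red, green, blue), "K" (3x3 intrinsics, pixels), "D" ([k1, k2, p1, p2, k3] as OpenCV has them; the pictures are not rectified), "R" (3x3) and "t" (3): a world point X has camera coordinates R X + t. Camera axes: x right, y down, z forward; pixel columns grow to the right and rows downward; lengths in m; the calibration is good to about 2 mm. A picture is of the moment at which its call begins. There is no depth.
- finish_job(): hands the job in, once; it reports no verdict.
The state is a dict: "t": time; "q": joint angles; "dq": joint speeds; "tau": joint torques, N m; "tcp_pos": TCP position; "eef_rot": TCP orientation; "force": force on the tool from outside, world axes, zero at the start; "wrist_torque": the same for the moment, N m; "grip_width": finger opening in m.
Only numpy, scipy, OpenCV 4.12 (cv2) and the standard library are available. Lean on these libraries where they do the work, as an engineer would, in place of code of your own. Each camera call takes 0.05 s, during which the arm holds its last target.

TASK

Take the wide two-winged cutter out of the wooden bit block and fit its splined shank into the cross-shaped socket of the sharpening stand: turn it until the splines mesh, slide it in and press it against the sprung ejector until its collar is fully home on the socket. Finish while still gripping the cutter and pressing it down, so that I can tighten the locking screw; the ejector pushes it out if you let go. Leave the other bits and everything else on the bench where they are.

Things in the scene. Friction and masses are not known exactly. Their poses are not given: they have to be found in the camera images.
- cutter: Two-winged boring cutter, plain steel, about 0.2 kg, the only bit with an oblong head; 74 mm tall plus small lips and a centre spur to 81 mm. Origin at the centre of the shank's tip, z up. It stands upright in one of the three holes of the bit block, collar on the block's top (shank tip 19 mm above the bench), turned to any yaw within 0.5 rad of the block's. Neck 16 mm across, z 32 to 50 mm.
- cutter_collar (a point): Centre of the underside of the cutter's collar (36 mm across, 6 mm thick), 26 mm above the shank's tip. Below it is the splined shank: seen from its end a cross, four fins 7 mm thick along the cutter's +-x and +-y, reaching 13 mm from the axis, with rounded lower edges.
- cutter_grip (a point): Centre of the cutter's head, 62 mm above the shank's tip: the point to grip. The head is 24 mm high (z 50 to 74 mm), 28 mm wide along the cutter's x between two upright flat faces (34 mm long; the fingers close on these, along x) and 44 mm long along y, so the fins lie along and across the head.
- rack: Wooden bit block, fixed, 75 mm (x) by 215 mm (y) by 45 mm high, origin at the centre of its underside. Three round holes 28 mm wide and 32 mm deep in a row along its y, at y = -70, 0 and +70 mm; the bits may stand in any order. It may be on the robot's left or right.
- stand: Sharpening stand, fixed: steel foot 110 x 110 x 12 mm and on it an aluminium block 56 x 56 mm, its top 55 mm above the bench. Origin at the centre of the foot's underside. In the block's top is the cross-shaped socket. A small locking screw sticks out of the block on the +x side, up to 46 mm from the axis. It may be on the robot's left or right.
- stand_mouth (a point): Centre of the socket's mouth on the block's top face; axes as the stand's. The socket is a cross: four slots along +-x and +-y, 9.4 mm wide, reaching 14.2 mm from the axis, 43 mm deep. The cutter fits at any of the four quarter turns that bring its fins in line with the slots, with 1.2 mm play all round.
- ejector (a joint): Sprung brass ejector pin, 8 mm across, in the middle of the socket. 0 m: fully up, its top 12 mm below the mouth; grows as it is pressed down. It needs about 4.5 N to start and 11 N at 14 mm, where the cutter's collar rests on the block's top (fully home).
- countersink: Another bit in the block: round conical head 30 mm across, same collar, plain round shank 24 mm; origin at the shank's tip, 72 mm tall. Leave it.
- plug_cutter: Another bit in the block: round head 22 mm across, same collar, plain round shank 24 mm; origin at the shank's tip, 76 mm tall. Leave it.
- marker: Marker pen lying along x between block and stand, 130 x 16 x 14 mm, origin under its middle. Leave it.
- sanding_disc: Flat red disc 110 mm across, 12 mm thick, lying at the back. Leave it.
- jar: Amber glass jar 56 mm across, 75 mm tall, at the back. Leave it.
- brush: Bench brush about 190 mm long lying at the back left. Leave it.
Mind the look-alikes: they are no part of the job. Several things look just like the stand: the one meant starts farthest to the robot's right. What is shaped like the cutter but blue is not meant.

How it is judged:
By the outcome, as a careful person would: the job done as asked, in the order asked, and still so for the second after the job is handed in, while the arm keeps its last pose, push and grip.
It also fails if it takes over 35 s, if anything falls off the work surface, if the arm or the gripper's body presses on something with over 40 N, if the wrist force passes 120 N, or if a joint passes its speed limit or range.

## Working session

There is one attempt and no reset: what is moved stays moved. The work goes in short steps, Python scripts to look and compute and a tool call to move; the robot and the scene stay as the last step left them, time stands still between calls to the robot, and variables do not carry over. Pictures are saved under pics/ and viewed, and the job is handed in when it is done.

Besides the shell and the picture viewer there is one more tool, called after ">>>" by a JSON object that holds its "name" and its "arguments", one argument or row to a line. jog_arm: Moves the arm, as the interface text tells. Its arguments: {"type":"object","properties":{"steps":{"type":"array"},"gripper":{"type":"number"},"grip_force":{"type":"number"}},"required":["steps"]}

```bash
mkdir -p pics
python3 - <<'E'
from workcell import sense,camera
import cv2,pickle
s=sense();print(s['t'],s['tcp_pos'],s['eef_rot'],s['grip_width'])
d={}
for n in ['side','top','wrist']:
    c=camera(n);d[n]=c;cv2.imwrite(f'pics/a_{n}.png',c['pixels'][:,:,::-1]);print(n,c['K'],c['D'],c['R'],c['t'])
pickle.dump(d,open('a.pkl','wb'))
E
```

```text
0.0 [0.18860642 0.59538257 0.24430047] [[-9.53321597e-01  3.01956413e-01 -5.07940475e-04]
 [ 3.01956833e-01  9.53319861e-01 -1.82017683e-03]
 [-6.53843242e-05 -1.88858998e-03 -9.99998214e-01]] 0.085189826325332
side [[368.18155354   0.         254.51119313]
 [  0.         368.18155354 191.68998041]
 [  0.           0.           1.        ]] [-0.06252711  0.          0.          0.          0.        ] [[-0.98975239 -0.14272676 -0.00439106]
 [-0.09686937  0.69370771 -0.71371279]
 [ 0.10491202 -0.70597358 -0.70042471]] [0.52357957 0.12146176 0.8844383 ]
top [[436.5618051    0.         259.07171342]
 [  0.         436.5618051  196.36081644]
 [  0.           0.           1.        ]] [-0.07310965  0.          0.          0.          0.        ] [[-0.08246751 -0.99659237  0.00165864]
 [-0.97597869  0.08042476 -0.20247826]
 [ 0.2016549  -0.01831668 -0.97928535]] [0.03368087 0.55475914 1.09702191]
wrist [[311.11589005   0.         253.7920399 ]
 [  0.         311.11589005 190.41901218]
 [  0.           0.           1.        ]] [-0.08589149  0.          0.          0.          0.        ] [[ 0.30246709  0.95315918 -0.00111243]
 [ 0.91450519 -0.28987158  0.28223167]
 [ 0.26868924 -0.08638312 -0.95934564]] [-0.62415001 -0.03596406  0.37873268]
```

View pics/a_side.png

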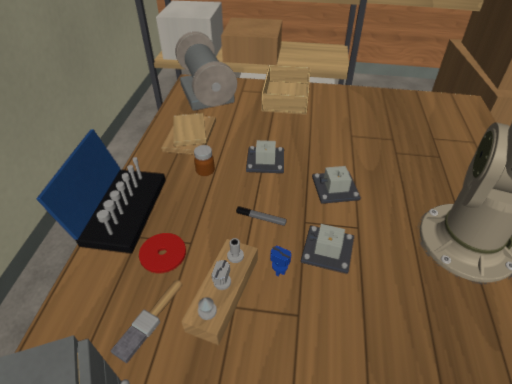

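View pics/a_top.png

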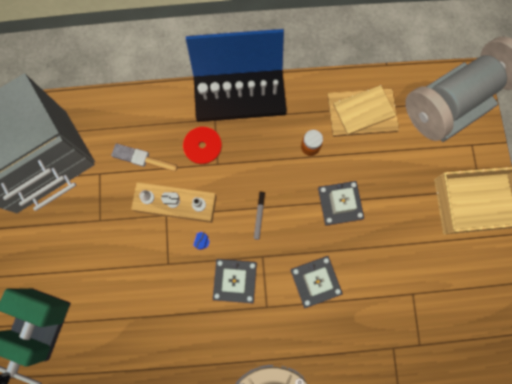

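View pics/a_wrist.png

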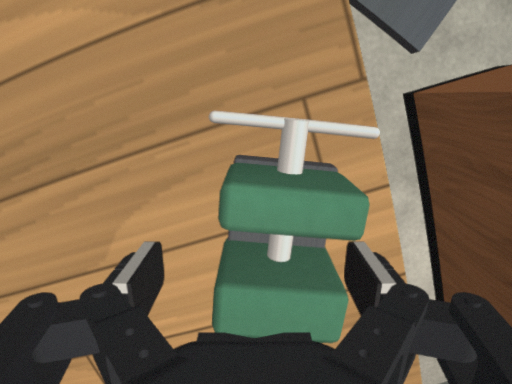

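The side view shows the bit block with the two-winged cutter in its middle hole (222,272), the blue decoy at (280,260), and three stands at (265,155), (337,183) and (330,243). In the top view the cutter is at (171,200) and the stands are at (235,281), (317,281) and (341,202). Next I'll measure these.

```bash
cat > h.py <<'E'
import numpy as np,cv2,pickle
def ray(c,uv):
    p=cv2.undistortPoints(np.array([[uv]],float),c['K'],c['D'])[0,0]
    return -c['R'].T@c['t'], c['R'].T@np.array([p[0],p[1],1.])
def onz(c,uv,z):
    o,d=ray(c,uv);return o+d*(z-o[2])/d[2]
def proj(c,X):
    X=np.array(X,float).reshape(-1,3)
    return cv2.projectPoints(X,cv2.Rodrigues(c['R'])[0],c['t'],c['K'],c['D'])[0][:,0]
def tri(a,ua,b,ub):
    o1,d1=ray(a,ua);o2,d2=ray(b,ub)
    s=np.linalg.lstsq(np.c_[d1,-d2],o2-o1,rcond=None)[0]
    p,q=o1+d1*s[0],o2+d2*s[1];return (p+q)/2,np.linalg.norm(p-q)
E
python3 - <<'E'
from h import *
d=pickle.load(open('a.pkl','rb'));T=d['top'];S=d['side']
for uv in [(235,281),(317,281),(342,201)]: print(uv,onz(T,uv,.055))
for uv in [(330,241),(337,180),(265,152)]: print('side',uv,onz(S,uv,.055))
print('cutter',onz(T,(171,199),.095), onz(S,(222,270),.09))
print(proj(T,[[.189,.596,.245],[0,0,0]]))
for n,im,(x,y,w,h) in [('s',T,(305,165,75,75)),('r',T,(120,170,110,80))]:
    cr=im['pixels'][y:y+h,x:x+w,::-1];cv2.imwrite(f'pics/b_{n}.png',cv2.resize(cr,None,fx=7,fy=7,interpolation=cv2.INTER_CUBIC))
cr=S['pixels'][225:345,175:270,::-1];cv2.imwrite('pics/b_rs.png',cv2.resize(cr,None,fx=5,fy=5,interpolation=cv2.INTER_CUBIC))
E
```

```text
(235, 281) [0.34123925 0.0672893  0.055     ]
(317, 281) [ 0.32374065 -0.1414358   0.055     ]
(342, 201) [ 0.5254574  -0.23001426  0.055     ]
side (330, 241) [0.34554864 0.0885868  0.055     ]
side (337, 180) [ 0.32697621 -0.11705755  0.055     ]
side (265, 152) [ 0.52851763 -0.20768227  0.055     ]
cutter [0.5593935  0.21362129 0.095     ] [0.56194536 0.2191951  0.09      ]
[[-12.62251515 370.39880832]
 [272.22356131 412.98547293]]
```

View pics/b_s.png

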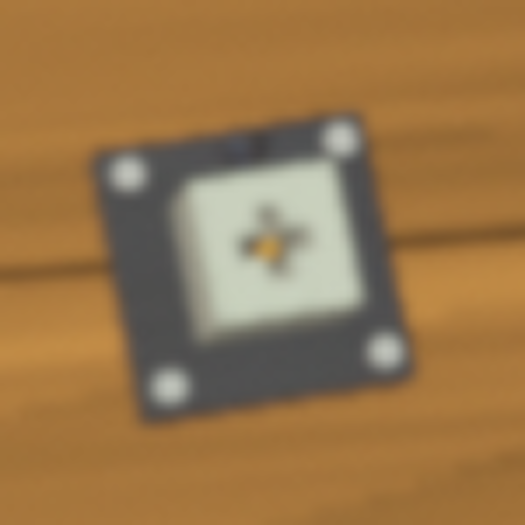

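View pics/b_r.png

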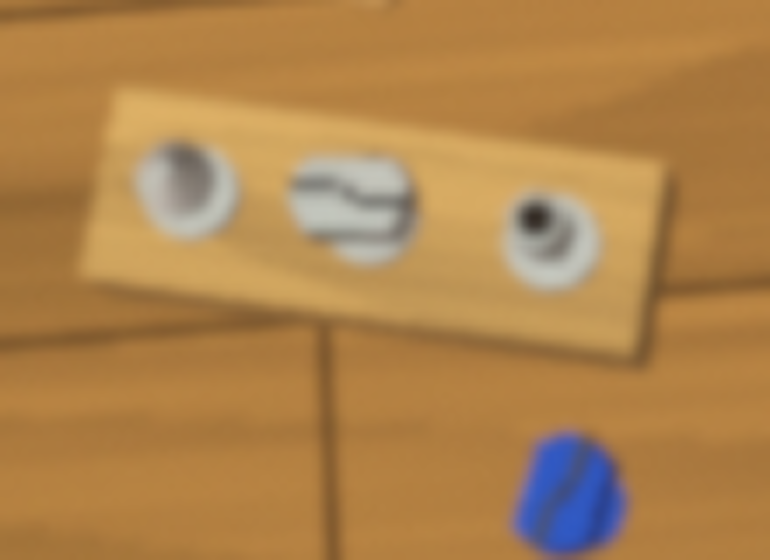

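View pics/b_rs.png

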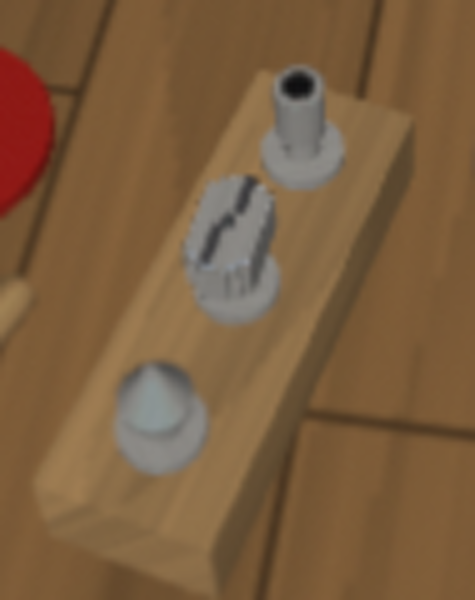

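Run:
```python
from h import *
d=pickle.load(open('a.pkl','rb'));S=d['side']
cr=S['pixels'][130:190,235:305,::-1];cv2.imwrite('pics/b_ss.png',cv2.resize(cr,None,fx=8,fy=8,interpolation=cv2.INTER_CUBIC))
```

```text
(no output)
```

View pics/b_ss.png

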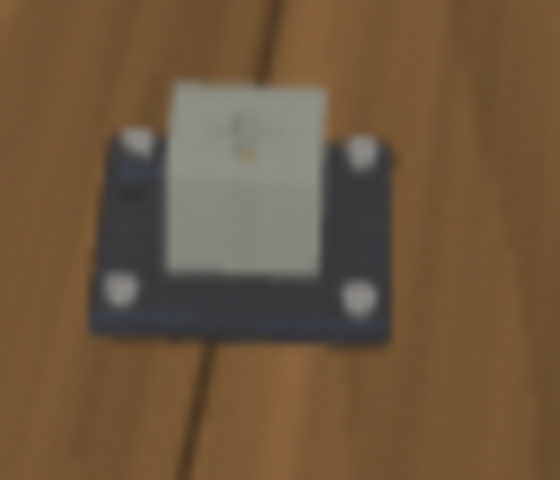

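Run:
```python
from h import *
d=pickle.load(open('a.pkl','rb'));S=d['side'];T=d['top']
px=lambda u,v,k,x,y:((u+.5)/k-.5+x,(v+.5)/k-.5+y)
m=px(272,242,7,305,165);ms=px(246,131,8,235,130)
print('mouth',tri(T,m,S,ms),onz(T,m,.055),onz(S,ms,.055))
# stand yaw from foot bolt
B=[onz(T,px(*p,7,305,165),.013)for p in[(129,174),(341,138),(385,350),(169,386)]]
print('foot',B,np.mean(B,0))
e=np.array([onz(T,px(*p,7,305,165),.055)for p in[(187,183),(335,160),(362,302),(205,325)]]);print('blk',e,e.mean(0))
c=px(237,218,5,175,225);print('cut side',onz(S,c,.093))
R=[onz(T,px(*p,7,120,170),.045)for p in[(118,90),(665,160),(637,362),(80,278)]];print('rack',R,np.mean(R,0))
for a,b in((B[0],B[1]),(B[1],B[2]),(B[3],B[2]),(B[0],B[3]),(R[0],R[1]),(R[3],R[2])):
  v=b-a;print(np.arctan2(v[1],v[0]),np.linalg.norm(v))
```

```text
mouth (array([ 0.53041086, -0.2341979 ,  0.05618865]), np.float64(0.0009856172621966368)) [ 0.53012778 -0.23441624  0.055     ] [ 0.53107867 -0.2358831   0.055     ]
foot [array([ 0.56963179, -0.19031335,  0.013     ]), array([ 0.57726634, -0.27596651,  0.013     ]), array([ 0.49143048, -0.28251199,  0.013     ]), array([ 0.48441143, -0.19643776,  0.013     ])] [ 0.53068501 -0.2363074   0.013     ]
blk [[ 0.5555136  -0.2048315   0.055     ]
 [ 0.5598009  -0.26237707  0.055     ]
 [ 0.50435744 -0.26570166  0.055     ]
 [ 0.50055962 -0.20528331  0.055     ]] [ 0.53005789 -0.23454838  0.055     ]
cut side [0.56219325 0.21699913 0.093     ]
rack [array([0.62360662, 0.31487515, 0.045     ]), array([0.57855764, 0.105521  , 0.045     ]), array([0.5015806 , 0.12091983, 0.045     ]), array([0.55102753, 0.33136095, 0.045     ])] [0.5636931  0.21816923 0.045     ]
-1.4818979700840693 0.08599273409989457
-3.0654841662406573 0.08608506403169858
-1.4894299235824442 0.08635995100506628
-3.0698504701701363 0.0854401438859613
-1.7827452157037453 0.2141461440629106
-1.801577976925449 0.21617230379368213
```

>>> {"name": "jog_arm", "arguments": {
  "steps": [
    [0.034,-0.034,0.0,-0.14],
    [0.034,-0.034,0.0,-0.14],
    [0.034,-0.034,0.0,-0.14],
    [0.034,-0.034,0.0,-0.14],
    [0.034,-0.034,0.0,-0.14],
    [0.034,-0.034,0.0,-0.14],
    [0.034,-0.034,0.0,-0.14],
    [0.034,-0.034,0.0,-0.14],
    [0.034,-0.034,0.0,-0.14],
    [0,0,0,0]
  ],
  "gripper": -1
}}

```text
t: 1.15
tcp_pos: [0.4982, 0.2736, 0.2413]
eef_rot: [[0.042, 0.999, -0.003], [0.999, -0.042, 0.002], [0.002, -0.004, -1.0]]
force: [0.7, -0.1, 0.1]
grip_width: 0.0854
```

Run:
```python
from h import *
from workcell import sense
s=sense();print(s['t'],s['tcp_pos'],s['eef_rot'],s['q'])
d=pickle.load(open('a.pkl','rb'));W=d['wrist']
R0=np.array([[-9.53321597e-01,3.01956413e-01,-5e-4],[3.01956833e-01,9.53319861e-01,-1.8e-3],[-6.5e-5,-1.89e-3,-1]])
c=-W['R'].T@W['t'];print('cam in tool',R0.T@(c-[.1886,.5954,.2443]),'axes',R0.T@W['R'].T)
```

```text
1.15 [0.49819244 0.27357691 0.24126782] [[ 0.04234821  0.99909702 -0.00343134]
 [ 0.99910131 -0.04234173  0.00193889]
 [ 0.00179185 -0.00351036 -0.99999223]] [-0.89864168  0.27377726  0.42511869  1.55219266 -0.1181368   1.3426228
 -0.50287934]
cam in tool [ 0.07205698 -0.00019582 -0.12849633] axes [[-5.35410394e-04 -9.59364603e-01 -2.82168872e-01]
 [ 9.99999557e-01 -7.33048818e-04  5.94863221e-04]
 [-7.54488600e-04 -2.82167151e-01  9.59366781e-01]]
```

>>> {"name": "jog_arm", "arguments": {
  "steps": [
    [0.033,-0.028,0.0,-0.1],
    [0.032,-0.028,0.0,-0.1],
    [0,0,0,0]
  ]
}}

```text
t: 1.45
tcp_pos: [0.5631, 0.2164, 0.2405]
eef_rot: [[0.247, 0.969, -0.004], [0.969, -0.247, 0.002], [0.001, -0.004, -1.0]]
force: [-0.1, -0.6, -0.5]
grip_width: 0.0857
```

Run:
```python
from h import *
from workcell import sense,camera
s=sense();print(s['t'],s['tcp_pos'],s['eef_rot'],s['force'])
c=camera('wrist');pickle.dump(c,open('c.pkl','wb'));cv2.imwrite('pics/c.png',c['pixels'][:,:,::-1])
print(proj(c,[.5635,.218,.093]))
u,v=proj(c,[.5635,.218,.093])[0].astype(int)
cr=c['pixels'][v-60:v+60,u-70:u+70,::-1];cv2.imwrite('pics/c2.png',cv2.resize(cr,None,fx=5,fy=5,interpolation=cv2.INTER_CUBIC));print(u-70,v-60)
```

```text
1.45 [0.56305482 0.2163795  0.24047566] [[ 0.24697707  0.96901297 -0.00402453]
 [ 0.96902064 -0.24696983  0.00221463]
 [ 0.00115207 -0.00444682 -0.99998945]] [-0.11210738 -0.59241572 -0.46560616]
[[254.89050953 178.99789101]]
184 118
```

View pics/c.png

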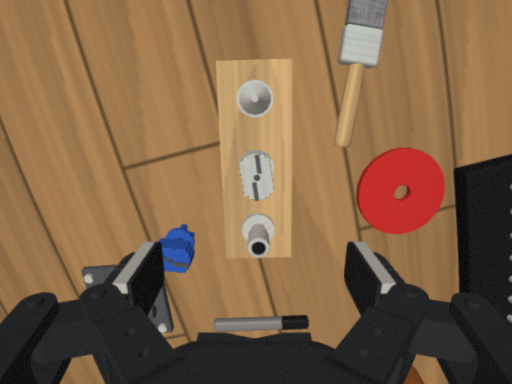

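View pics/c2.png

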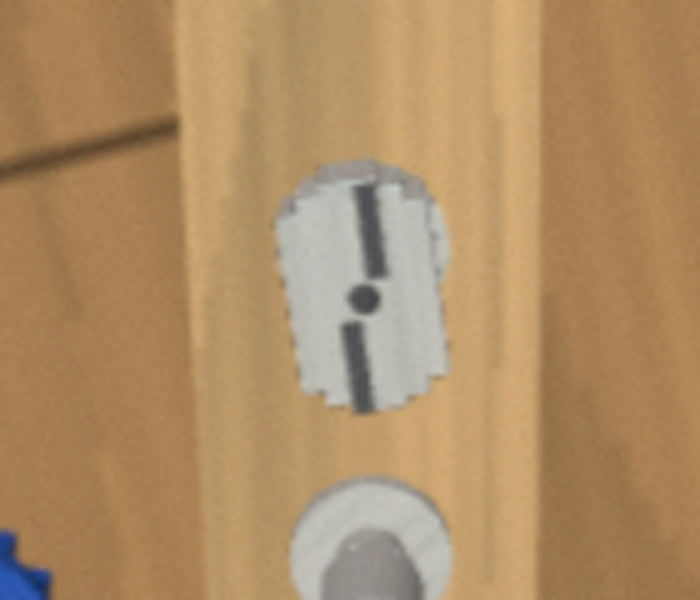

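The wrist view shows the cutter head centred near (257,177), turned a few degrees from the block. Next I'll measure its yaw and centre.

Run:
```python
from h import *
c=pickle.load(open('c.pkl','rb'))
px=lambda u,v:((u+.5)/5-.5+184,(v+.5)/5-.5+118)
print('spur',onz(c,px(364,299),.100),'ctr',onz(c,px(363,292),.093))
for a,b,z in[((277,225),(301,378),.093),((430,185),(450,365),.093),((367,185),(377,277),.097),((350,322),(364,412),.097)]:
  A,B=onz(c,px(*a),z),onz(c,px(*b),z);v=A-B;print(A,B,np.arctan2(v[1],v[0])-np.pi/2,np.linalg.norm(v))
# contour-based: grey mask
im=c['pixels'];cr=im[140:205,230:285];hsv=cv2.cvtColor(cr,cv2.COLOR_RGB2HSV)
m=((hsv[...,1]<40)&(hsv[...,2]>165)).astype(np.uint8)
n,l,st,ce=cv2.connectedComponentsWithStats(m);k=1+np.argmax(st[1:,4]);print(st[k],ce[k]+[230,140])
cn=cv2.findContours((l==k).astype(np.uint8),0,2)[0][0][:,0]+[230,140]
W=np.array([onz(c,p,.093)[:2] for p in cn])
r=cv2.minAreaRect((W*1000).astype(np.float32));print(r)
```

```text
spur [0.56559372 0.22079437 0.1       ] ctr [0.56535143 0.22043518 0.093     ]
[0.5533796  0.23629981 0.093     ] [0.55020178 0.20739796 0.093     ] -0.10951217689735704 0.029076029809736184
[0.58180729 0.23656586 0.093     ] [0.57753024 0.20302989 0.093     ] -0.1268514917807948 0.033807609128580766
[0.57101891 0.24001011 0.097     ] [0.56868048 0.22343428 0.097     ] -0.14015005205846887 0.016739966533843926
[0.56192751 0.21655397 0.097     ] [0.56018806 0.19936615 0.097     ] -0.10085904064925488 0.017275608353946304
[   9   14   35   46 1029] [256.5451895  176.01360544]
((566.1650390625, 219.43753051757812), (42.99070358276367, 30.12320899963379), 81.96529388427734)
```

>>> {"name": "jog_arm", "arguments": {
  "steps": [
    [0.002,0.003,-0.035,0.125],
    [0,0,-0.035,0],
    [0,0,-0.03,0],
    [0,0,0,0]
  ]
}}

```text
t: 1.9
tcp_pos: [0.5608, 0.2267, 0.1378]
eef_rot: [[0.105, 0.994, -0.006], [0.994, -0.105, 0.006], [0.005, -0.007, -1.0]]
force: [-0.4, 0.1, -0.1]
grip_width: 0.0854
```

Run:
```python
from h import *
from workcell import sense,camera
s=sense();R=s['eef_rot'];print(s['t'],s['tcp_pos'],np.arctan2(R[1,1],R[0,1]),R[:,2])
c=camera('wrist');pickle.dump(c,open('d.pkl','wb'));cv2.imwrite('pics/d.png',c['pixels'][:,:,::-1])
print(proj(c,[[.565,.2195,.093]]),proj(c,[s['tcp_pos']]))
```

```text
1.9 [0.56082398 0.22667286 0.13776373] -0.10513314072552517 [-0.00590098  0.00610378 -0.99996396]
[[263.18989479 234.25058469]] [[255.00496884 260.53414011]]
```

View pics/d.png

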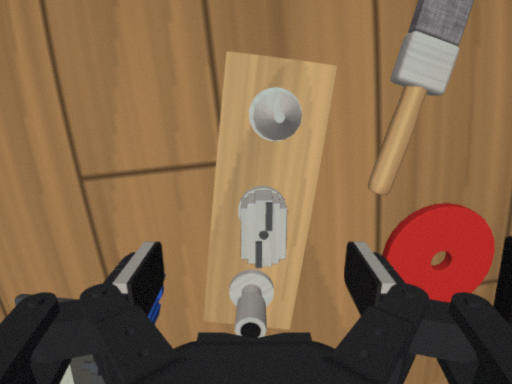

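Run:
```python
from h import *
c=pickle.load(open('d.pkl','rb'))
print(onz(c,(264,235),.1))
x,y,w,h=225,175,80,105
im=c['pixels'];cr=im[y:y+h,x:x+w];cv2.imwrite('pics/d2.png',cv2.resize(cr[:,:,::-1],None,fx=6,fy=6,interpolation=cv2.INTER_CUBIC))
```

```text
[0.56555809 0.22209963 0.1       ]
```

View pics/d2.png

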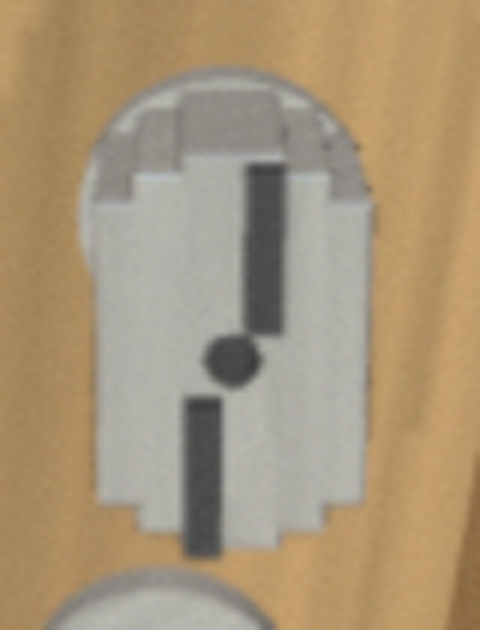

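Run:
```python
from h import *
c=pickle.load(open('d.pkl','rb'))
px=lambda u,v:((u+.5)/6-.5+225,(v+.5)/6-.5+175)
print(onz(c,px(232,360),.1))
P=[]
for a,b,z in[((95,205),(97,500),.093),((372,205),(363,500),.093),((265,165),(265,333),.097),((202,398),(202,555),.097)]:
  A,B=onz(c,px(*a),z),onz(c,px(*b),z);P+=[A,B];v=A-B;print(A,B,np.arctan2(v[1],v[0])-np.pi/2,np.linalg.norm(v))
print(np.mean(P[:4],0))
```

```text
[0.56514955 0.2224076  0.1       ]
[0.55320459 0.23717802 0.093     ] [0.54958271 0.2049929  0.093     ] -0.11206112830569115 0.03238826700079857
[0.58032828 0.23434038 0.093     ] [0.57699624 0.20212558 0.093     ] -0.10306543619306452 0.03238666092407864
[0.57018449 0.24088589 0.097     ] [0.56859372 0.22359974 0.097     ] -0.09176730795508115 0.017359195888615116
[0.56173224 0.2172866  0.097     ] [0.55995221 0.19976301 0.097     ] -0.10123188474125788 0.01761376255303046
[0.56502796 0.21965922 0.093     ]
```

>>> {"name": "jog_arm", "arguments": {
  "steps": [
    [0.004,-0.006,-0.01,0],
    [0,0,-0.02,0],
    [0,0,-0.015,0],
    [0,0,0,0]
  ]
}}

```text
t: 2.35
tcp_pos: [0.5691, 0.2233, 0.0996]
eef_rot: [[0.101, 0.995, 0.005], [0.995, -0.101, 0.012], [0.013, 0.004, -1.0]]
force: [0.3, 0.4, 0.5]
grip_width: 0.0856
```

>>> {"name": "jog_arm", "arguments": {
  "steps": [
    [-0.004,-0.003,-0.01,0],
    [0,0,-0.01,0],
    [0,0,0,0]
  ]
}}

```text
t: 2.65
tcp_pos: [0.566, 0.2203, 0.0802]
eef_rot: [[0.101, 0.995, 0.008], [0.995, -0.101, 0.014], [0.015, 0.007, -1.0]]
force: [0.1, 0.1, 0.0]
grip_width: 0.0852
```

>>> {"name": "jog_arm", "arguments": {
  "steps": [
    [-0.001,0,-0.004,0],
    [0,0,0,0],
    [0,0,0,0],
    [0,0,0,0],
    [0,0,0,0],
    [0,0,0,0],
    [0,0,0,0],
    [0,0,0,0]
  ],
  "gripper": 1,
  "grip_force": 80
}}

```text
t: 3.45
tcp_pos: [0.5657, 0.2205, 0.077]
eef_rot: [[0.101, 0.995, 0.01], [0.995, -0.101, 0.015], [0.015, 0.008, -1.0]]
force: [0.4, 0.5, -1.1]
grip_width: 0.0271
```

>>> {"name": "jog_arm", "arguments": {
  "steps": [
    [0,0,0.015,0],
    [0,0,0.02,0],
    [0,0,0.03,0],
    [0,0,0.03,0],
    [0,0,0.03,0],
    [0,0,0,0]
  ]
}}

```text
t: 4.05
tcp_pos: [0.5643, 0.2192, 0.2103]
eef_rot: [[0.102, 0.995, 0.008], [0.995, -0.102, 0.013], [0.014, 0.007, -1.0]]
force: [0.5, -0.9, -2.0]
grip_width: 0.0269
```

Run:
```python
from h import *
from workcell import sense,camera
s=sense();print(s['t'],s['tcp_pos'],s['force'],s['grip_width'])
c=camera('wrist');cv2.imwrite('pics/e.png',c['pixels'][:,:,::-1])
```

```text
4.05 [0.56426068 0.21918155 0.21033435] [ 0.54714953 -0.88907198 -1.99131661] 0.02694098277008354
```

View pics/e.png

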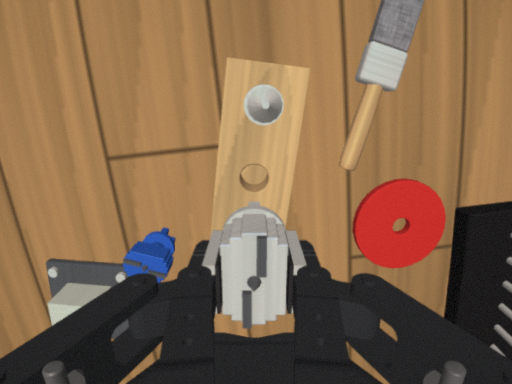

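>>> {"name": "jog_arm", "arguments": {
  "steps": [
    [-0.003,-0.04,0,0.02],
    [-0.003,-0.04,0,0.02],
    [-0.003,-0.04,0,0.02],
    [-0.003,-0.04,0,0.02],
    [-0.003,-0.04,0,0.02],
    [-0.003,-0.04,0,0.02],
    [-0.003,-0.04,0,0.02],
    [-0.003,-0.04,0,0.02],
    [-0.003,-0.04,0,0.02],
    [0,0,0,0]
  ]
}}

```text
t: 5.1
tcp_pos: [0.5236, -0.1512, 0.2008]
eef_rot: [[-0.091, 0.996, -0.013], [0.996, 0.091, 0.012], [0.013, -0.012, -1.0]]
force: [0.4, 0.0, -1.7]
grip_width: 0.0268
```

Run:
```python
from h import *
from workcell import sense,camera
s=sense();R=s['eef_rot'];print(s['t'],s['tcp_pos'],s['force'],s['grip_width'],np.arctan2(R[1,1],R[0,1]),R[:,2])
for n in('wrist','top','side'):
  c=camera(n);cv2.imwrite(f'pics/f_{n}.png',c['pixels'][:,:,::-1]);pickle.dump(c,open(f'f_{n}.pkl','wb'))
  print(n,proj(c,[[.53,-.235,.055]]))
```

```text
5.1 [ 0.52364135 -0.15119966  0.20081857] [ 0.3742273   0.01505709 -1.66130812] 0.026844692720042907 0.09116905902338877 [-0.01284245  0.01159294 -0.99985033]
wrist [[254.5735428 265.5003234]]
top [[343.6518165  199.17218051]]
side [[265.64445916 146.15276117]]
```

View pics/f_wrist.png

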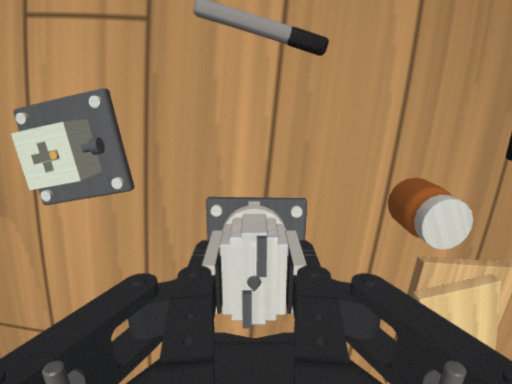

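View pics/f_side.png

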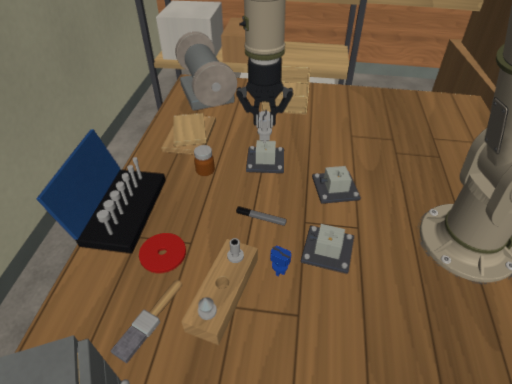

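>>> {"name": "jog_arm", "arguments": {
  "steps": [
    [0.001,-0.04,0,0],
    [0.001,-0.04,0,0],
    [0.001,-0.04,0,0],
    [0.001,-0.03,0,0],
    [0,0,0,0],
    [0,0,0,0]
  ]
}}

```text
t: 5.85
tcp_pos: [0.5335, -0.2833, 0.1967]
eef_rot: [[-0.121, 0.992, -0.018], [0.992, 0.122, 0.023], [0.025, -0.015, -1.0]]
force: [0.6, 0.1, -2.1]
grip_width: 0.0271
```

Run:
```python
from h import *
from workcell import sense,camera
s=sense();R=s['eef_rot'];print(s['t'],s['tcp_pos'],s['dq'],np.arctan2(R[1,1],R[0,1]),R[:,2])
for n in('wrist','top','side'):
  c=camera(n);cv2.imwrite(f'pics/g_{n}.png',c['pixels'][:,:,::-1]);c['s']=s;pickle.dump(c,open(f'g_{n}.pkl','wb'))
  print(n,proj(c,[[.53,-.235,.055]]))
```

```text
5.85 [ 0.53349865 -0.28325282  0.19669697] [ 0.01211019  0.01488978  0.0047971  -0.00480107  0.00371922 -0.00221871
  0.00611583] 0.12210984806301184 [-0.0178848   0.02274291 -0.99958136]
wrist [[259.38179402 131.83712384]]
top [[343.6518165  199.17218051]]
side [[265.64445916 146.15276117]]
```

View pics/g_wrist.png

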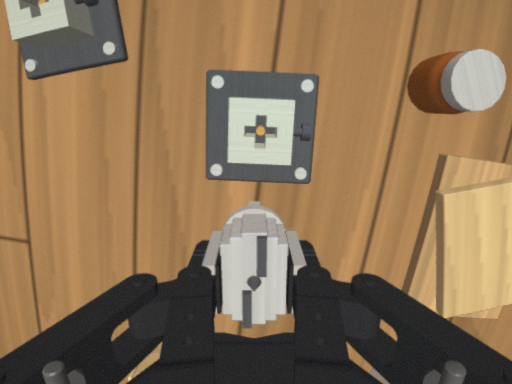

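Run:
```python
from h import *
c=pickle.load(open('g_wrist.pkl','rb'))['pixels']
cr=c[90:170,215:305,::-1];cv2.imwrite('pics/g1.png',cv2.resize(cr,None,fx=7,fy=7,interpolation=cv2.INTER_CUBIC))
cr=c[195:335,195:315,::-1];cv2.imwrite('pics/g2.png',cv2.resize(cr,None,fx=4,fy=4,interpolation=cv2.INTER_CUBIC))
```

```text
(no output)
```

View pics/g1.png

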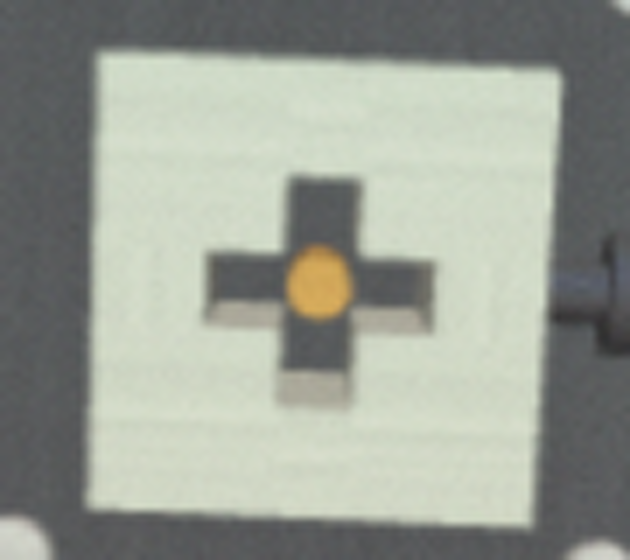

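View pics/g2.png

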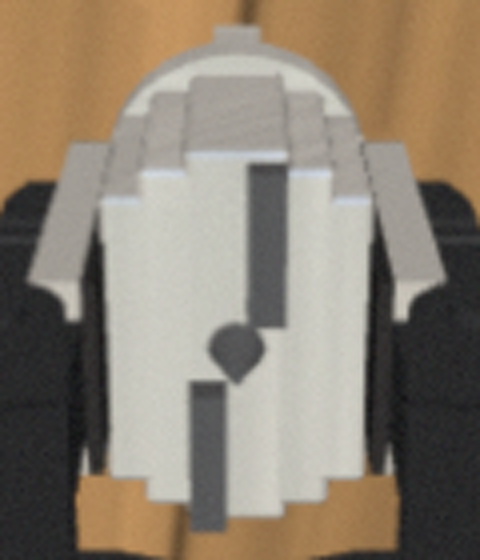

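Run:
```python
from h import *
c=pickle.load(open('g_wrist.pkl','rb'));s=c['s'];Rt=s['eef_rot'];p=s['tcp_pos']
q1=lambda u,v:((u+.5)/7-.5+215,(v+.5)/7-.5+90)
q2=lambda u,v:((u+.5)/4-.5+195,(v+.5)/4-.5+195)
def ontool(uv,z):
    o,d=ray(c,uv);o=Rt.T@(o-p);d=Rt.T@d;return o+d*(z-o[2])/d[2]
print('spur base',ontool(q2(237,348),-.016),'tip',ontool(q2(236,383),-.023))
E=[ontool(q2(*a),-.016) for a in((103,198),(110,477),(370,200),(363,477))];print(np.round(E,4),np.mean(E,0))
for a,b in((0,1),(2,3)):
  v=E[a]-E[b];print('ang rel tool x',np.arctan2(v[1],v[0]))
m=onz(c,q1(320,292),.055)
bl=np.array([onz(c,q1(*a),.055) for a in((97,52),(561,70),(535,526),(87,508))])
print('mouth',m,'block ctr',bl.mean(0))
for a,b in((0,1),(3,2),(3,0),(2,1)):
  v=bl[b]-bl[a];print(np.arctan2(v[1],v[0]),np.linalg.norm(v))
for a,b in(((290,177),(278,405)),((361,178),(351,406)),((208,253),(433,263)),((205,322),(433,332))):
  v=onz(c,q1(*b),.055)-onz(c,q1(*a),.055);print('slot',np.arctan2(v[1],v[0]),np.linalg.norm(v))
```

```text
spur base [-0.00088462 -0.00053687 -0.016     ] tip [-0.00036989 -0.00064772 -0.023     ]
[[ 0.0163 -0.0139 -0.016 ]
 [-0.0171 -0.0143 -0.016 ]
 [ 0.0161  0.0127 -0.016 ]
 [-0.0172  0.0131 -0.016 ]] [-0.00048067 -0.00058425 -0.016     ]
ang rel tool x 0.0130479625457736
ang rel tool x -0.01173487169657756
mouth [ 0.53071503 -0.23443613  0.055     ] block ctr [ 0.53072034 -0.23462067  0.055     ]
0.08463726462805927 0.056032776006668054
0.08346304071916832 0.05668052360937553
1.6513864002535448 0.05582281996822154
1.6629802665909632 0.05589050993660767
slot -1.5013619472617343 0.027906578026419573
slot -1.485114208720249 0.027883656437507585
slot 0.07913888958166025 0.027677460280580688
slot 0.07973910047144209 0.02824437147534896
```

>>> {"name": "jog_arm", "arguments": {
  "steps": [
    [0,0.012,0,-0.01],
    [0,0.012,0,-0.01],
    [0,0.012,0,-0.01],
    [0,0.012,-0.01,-0.01],
    [0,0,-0.02,0],
    [0,0,-0.02,0],
    [0,0,-0.01,0],
    [0,0,0,0],
    [0,0,0,0]
  ]
}}

```text
t: 6.9
tcp_pos: [0.5363, -0.2191, 0.1341]
eef_rot: [[-0.097, 0.995, -0.015], [0.995, 0.098, 0.029], [0.03, -0.012, -0.999]]
force: [0.2, 0.5, -1.6]
grip_width: 0.027
```

```bash
cat > chk.py <<'E'
from h import *
from workcell import sense
s=sense();R=s['eef_rot'];p=s['tcp_pos']
print('t',s['t'],'p',p.round(4),'yaw',np.arctan2(R[1,1],R[0,1]).round(4),'z',R[:,2].round(4),'F',s['force'].round(1),'M',s['wrist_torque'].round(2),'w',s['grip_width'])
a=p+R@[-.0005,-.0006,.058]
b=a.copy();b[:2]-=np.array([.0,.015])*.074
for n,v in(('tipA',a),('tipB',b)): print(n,v.round(4),'d to mouth',(np.array([.5307,-.2345])-v[:2]).round(4))
E
python3 chk.py
```

```text
t 6.9 p [ 0.5363 -0.2191  0.1341] yaw 0.098 z [-0.0146  0.0287 -0.9995] F [ 0.2  0.5 -1.6] M [-0.08 -0.    0.03] w 0.026999979418480775
tipA [ 0.5349 -0.218   0.0761] d to mouth [-0.0042 -0.0165]
tipB [ 0.5349 -0.2191  0.0761] d to mouth [-0.0042 -0.0154]
```

>>> {"name": "jog_arm", "arguments": {
  "steps": [
    [-0.002,-0.008,0,-0.008],
    [-0.002,-0.007,0,-0.008],
    [0,0,0,0],
    [0,0,0,0]
  ]
}}

```text
t: 7.3
tcp_pos: [0.5328, -0.237, 0.1366]
eef_rot: [[-0.079, 0.997, -0.01], [0.997, 0.079, 0.027], [0.028, -0.008, -1.0]]
force: [-0.3, -0.4, -2.3]
grip_width: 0.0269
```

```bash
python3 chk.py
python3 - <<'E'
from h import *
from workcell import camera
for n,(x,y,w,h),k in(('side',(220,70,100,110),5),('wrist',(195,60,120,275),2)):
  c=camera(n);cv2.imwrite(f'pics/h_{n}.png',cv2.resize(c['pixels'][y:y+h,x:x+w,::-1],None,fx=k,fy=k,interpolation=cv2.INTER_CUBIC))
  pickle.dump(c,open(f'h_{n}.pkl','wb'))
E
```

```text
t 7.3 p [ 0.5328 -0.237   0.1366] yaw 0.0789 z [-0.0104  0.0272 -0.9996] F [-0.3 -0.4 -2.3] M [-0.04  0.02  0.01] w 0.026915163197630588
tipA [ 0.5317 -0.236   0.0786] d to mouth [-0.001   0.0015]
tipB [ 0.5317 -0.2371  0.0786] d to mouth [-0.001   0.0026]
```

View pics/h_side.png

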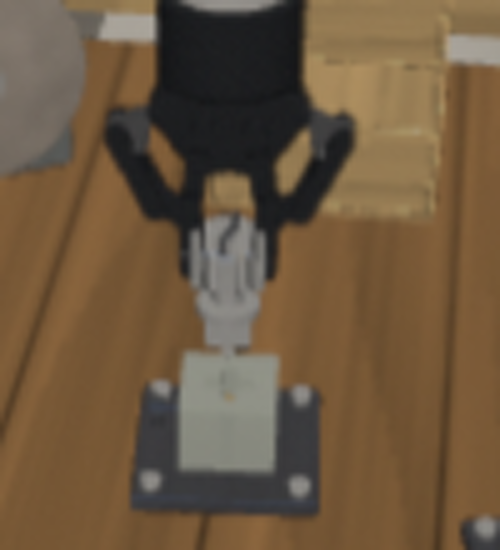

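View pics/h_wrist.png

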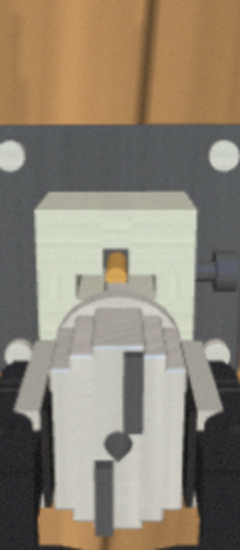

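>>> {"name": "jog_arm", "arguments": {
  "steps": [
    [-0.001,0.002,-0.006,0],
    [0,0,-0.006,0],
    [0,0,0,0],
    [0,0,0,0]
  ]
}}

```text
t: 7.8
tcp_pos: [0.5317, -0.2338, 0.123]
eef_rot: [[-0.08, 0.997, -0.011], [0.996, 0.08, 0.028], [0.029, -0.009, -1.0]]
force: [-0.7, -0.5, -1.6]
grip_width: 0.0269
```

```bash
python3 chk.py
```

```text
t 7.8 p [ 0.5317 -0.2338  0.123 ] yaw 0.0803 z [-0.0111  0.0279 -0.9995] F [-0.7 -0.5 -1.6] M [-0.02  0.01  0.02] w 0.02691282070290382
tipA [ 0.5305 -0.2327  0.065 ] d to mouth [ 0.0002 -0.0018]
tipB [ 0.5305 -0.2338  0.065 ] d to mouth [ 0.0002 -0.0007]
```

>>> {"name": "jog_arm", "arguments": {
  "steps": [
    [0,-0.001,-0.004,0],
    [0,0,-0.004,0],
    [0,0,0,0],
    [0,0,-0.004,0],
    [0,0,0,0]
  ]
}}

```text
t: 8.3
tcp_pos: [0.5318, -0.2347, 0.1098]
eef_rot: [[-0.08, 0.997, -0.011], [0.996, 0.081, 0.028], [0.029, -0.009, -1.0]]
force: [-0.7, -0.1, -2.0]
grip_width: 0.0268
```

```bash
python3 chk.py
```

```text
t 8.3 p [ 0.5318 -0.2347  0.1098] yaw 0.0807 z [-0.0114  0.0279 -0.9995] F [-0.7 -0.1 -2. ] M [-0.03 -0.03 -0.06] w 0.02684884111478412
tipA [ 0.5306 -0.2336  0.0518] d to mouth [ 0.0001 -0.0009]
tipB [ 0.5306 -0.2347  0.0518] d to mouth [0.0001 0.0002]
```

>>> {"name": "jog_arm", "arguments": {
  "steps": [
    [0,0,-0.003,0],
    [0,0,-0.003,0],
    [0,0,0,0]
  ]
}}

```text
t: 8.6
tcp_pos: [0.5319, -0.2347, 0.1034]
eef_rot: [[-0.08, 0.997, -0.011], [0.996, 0.081, 0.028], [0.029, -0.009, -1.0]]
force: [0.0, 0.2, -1.6]
grip_width: 0.0267
```

```bash
python3 chk.py
```

```text
t 8.6 p [ 0.5319 -0.2347  0.1034] yaw 0.0808 z [-0.0112  0.0279 -0.9995] F [ 0.   0.2 -1.6] M [-0.04  0.01  0.01] w 0.026724277620139143
tipA [ 0.5307 -0.2336  0.0454] d to mouth [ 0.     -0.0009]
tipB [ 0.5307 -0.2347  0.0454] d to mouth [0.     0.0002]
```

>>> {"name": "jog_arm", "arguments": {
  "steps": [
    [0,0,-0.003,0],
    [0,0,-0.003,0],
    [0,0,-0.003,0],
    [0,0,0,0]
  ]
}}

```text
t: 9.0
tcp_pos: [0.5322, -0.235, 0.095]
eef_rot: [[-0.08, 0.997, -0.01], [0.996, 0.08, 0.028], [0.029, -0.008, -1.0]]
force: [-2.2, 1.2, 4.6]
grip_width: 0.027
```

```bash
python3 chk.py
```

```text
t 9.0 p [ 0.5322 -0.235   0.095 ] yaw 0.0806 z [-0.0099  0.028  -0.9996] F [-2.2  1.2  4.6] M [ 0.27  0.57 -0.  ] w 0.02695036943765272
tipA [ 0.5311 -0.2339  0.0371] d to mouth [-0.0004 -0.0006]
tipB [ 0.5311 -0.235   0.0371] d to mouth [-0.0004  0.0005]
```

>>> {"name": "jog_arm", "arguments": {
  "steps": [
    [-0.0005,0,-0.003,0],
    [0,0,-0.003,0],
    [0,0,-0.003,0],
    [0,0,0,0]
  ]
}}

```text
t: 9.4
tcp_pos: [0.5324, -0.2351, 0.0882]
eef_rot: [[-0.08, 0.997, -0.008], [0.996, 0.081, 0.029], [0.029, -0.005, -1.0]]
force: [-3.7, 1.5, 6.3]
grip_width: 0.027
```

```bash
python3 chk.py
```

```text
t 9.4 p [ 0.5324 -0.2351  0.0882] yaw 0.0806 z [-0.0075  0.0287 -0.9996] F [-3.7  1.5  6.3] M [0.44 0.88 0.  ] w 0.027026806906871228
tipA [ 0.5314 -0.234   0.0302] d to mouth [-0.0007 -0.0005]
tipB [ 0.5314 -0.2351  0.0302] d to mouth [-0.0007  0.0006]
```

>>> {"name": "jog_arm", "arguments": {
  "steps": [
    [-0.0005,0,-0.003,0],
    [0,0,-0.003,0],
    [0,0,-0.003,0]
  ]
}}

```text
t: 9.7
tcp_pos: [0.5325, -0.2352, 0.087]
eef_rot: [[-0.081, 0.997, -0.004], [0.996, 0.081, 0.032], [0.032, -0.001, -0.999]]
force: [-13.1, 7.4, 31.7]
grip_width: 0.0269
```

```bash
python3 chk.py
```

```text
t 9.7 p [ 0.5325 -0.2352  0.087 ] yaw 0.0807 z [-0.0037  0.0323 -0.9995] F [-13.1   7.4  31.7] M [1.53 3.41 0.06] w 0.026897081916378705
tipA [ 0.5317 -0.2338  0.029 ] d to mouth [-0.001  -0.0007]
tipB [ 0.5317 -0.2349  0.029 ] d to mouth [-0.001   0.0004]
```

>>> {"name": "jog_arm", "arguments": {
  "steps": [
    [-0.0015,0.0005,-0.002,0],
    [-0.0005,0.0005,-0.002,0],
    [0,0,-0.002,0]
  ]
}}

```text
t: 10.0
tcp_pos: [0.5322, -0.2352, 0.0871]
eef_rot: [[-0.08, 0.997, 0.003], [0.996, 0.08, 0.032], [0.032, 0.006, -0.999]]
force: [-10.5, 6.1, 23.1]
grip_width: 0.0271
```

```bash
python3 chk.py
python3 - <<'E'
from h import *
from workcell import camera
for n,(x,y,w,h),k in(('side',(220,70,100,110),5),('wrist',(100,60,310,275),2),('top',(300,160,90,80),6)):
  c=camera(n);cv2.imwrite(f'pics/i_{n}.png',cv2.resize(c['pixels'][y:y+h,x:x+w,::-1],None,fx=k,fy=k,interpolation=cv2.INTER_CUBIC))
E
python3 chk.py
```

```text
t 10.0 p [ 0.5322 -0.2352  0.0871] yaw 0.0804 z [ 0.0031  0.0325 -0.9995] F [-10.5   6.1  23.1] M [1.38 2.74 0.09] w 0.027050197551578312
tipA [ 0.5318 -0.2339  0.0291] d to mouth [-0.0011 -0.0006]
tipB [ 0.5318 -0.235   0.0291] d to mouth [-0.0011  0.0005]
t 10.15 p [ 0.5321 -0.2352  0.0871] yaw 0.0804 z [ 0.003   0.0326 -0.9995] F [-8.7  4.3 20.1] M [1.03 2.24 0.08] w 0.02705491887685533
tipA [ 0.5318 -0.2339  0.0291] d to mouth [-0.0011 -0.0006]
tipB [ 0.5318 -0.235   0.0291] d to mouth [-0.0011  0.0005]
```

View pics/i_side.png

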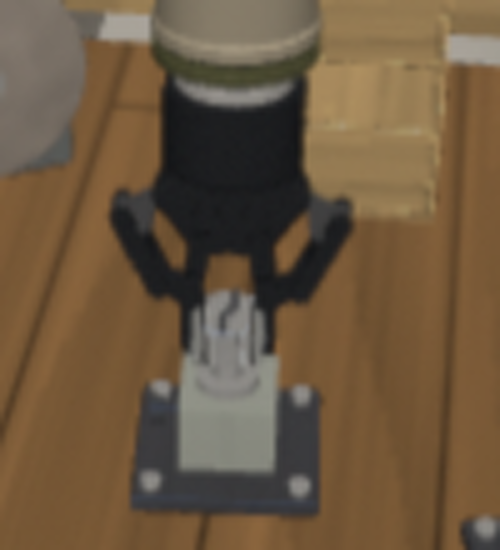

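View pics/i_wrist.png

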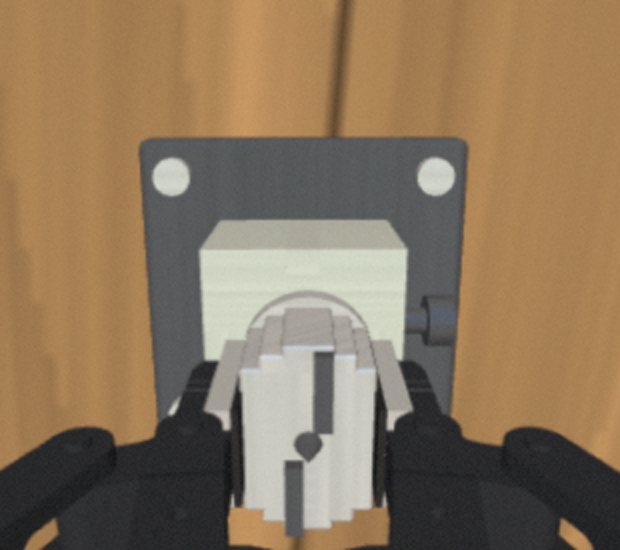

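>>> {"name": "jog_arm", "arguments": {
  "steps": [
    [-0.001,0,-0.003,0],
    [-0.0005,0,-0.003,0],
    [0,0,-0.003,0]
  ],
  "grip_force": 100
}}

```text
t: 10.45
tcp_pos: [0.532, -0.2353, 0.0871]
eef_rot: [[-0.081, 0.997, 0.009], [0.996, 0.081, 0.036], [0.035, 0.012, -0.999]]
force: [-13.6, 7.8, 31.8]
grip_width: 0.0264
```

```bash
python3 - <<'E'
from h import *
from workcell import camera,sense
for i in range(24):
  c=camera('side' if i%2 else 'wrist')
  if i%3==0:
    s=sense();print(round(s['t'],2),s['tcp_pos'].round(4),s['force'].round(1),s['eef_rot'][:,2].round(4))
E
python3 chk.py
```

```text
10.5 [ 0.532  -0.2352  0.0871] [-12.3   7.4  30.9] [ 0.0091  0.0361 -0.9993]
10.65 [ 0.532  -0.2352  0.0871] [-11.7   7.1  30.3] [ 0.009   0.036  -0.9993]
10.8 [ 0.532  -0.2353  0.0871] [-13.1   6.9  29.9] [ 0.009   0.0359 -0.9993]
10.95 [ 0.532  -0.2353  0.0871] [-12.4   7.8  31. ] [ 0.009   0.0359 -0.9993]
11.1 [ 0.532  -0.2353  0.0871] [-12.2   7.4  31. ] [ 0.009   0.0359 -0.9993]
11.25 [ 0.532  -0.2353  0.0871] [-12.4   6.2  30.8] [ 0.009   0.0359 -0.9993]
11.4 [ 0.532  -0.2353  0.0871] [-13.2   6.7  29.7] [ 0.009   0.0359 -0.9993]
11.55 [ 0.532  -0.2353  0.0871] [-12.2   6.7  30.7] [ 0.009   0.0359 -0.9993]
t 11.65 p [ 0.532  -0.2353  0.0871] yaw 0.0811 z [ 0.009   0.0359 -0.9993] F [-11.5   7.3  29.8] M [1.45 3.4  0.08] w 0.02688889580241504
tipA [ 0.532  -0.2337  0.0291] d to mouth [-0.0013 -0.0008]
tipB [ 0.532  -0.2348  0.0291] d to mouth [-0.0013  0.0003]
```

Run:
```python
from h import *
from workcell import camera
c=camera('side');cv2.imwrite('pics/j.png',c['pixels'][:,:,::-1])
```

```text
(no output)
```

View pics/j.png

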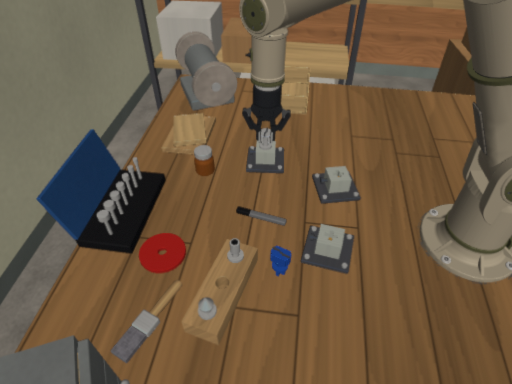

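The cutter sits in the far-right stand at (265,150). The other bits at (235,250) and (207,307), and everything else on the bench, look unmoved.

```bash
python3 -c "
from workcell import finish_job
print(finish_job())"
```

```text
the job is handed in; nothing more can be done
None
```

The steel two-winged cutter is in the cross socket of the stand farthest to the robot's right. It is still gripped and pressed down, ready for you to tighten the locking screw. I took it from the block's middle hole and matched its fins to the slots (stand yaw about 0.08 rad).

- **Fully home:** the downward travel hit a hard stop at a TCP height of 0.0871 m, against 0.0870 m expected with the collar on the block. I judged this from height and force, because no view shows the gap under the collar clearly.
- **Push:** it held steady at about 30 N upward on the tool for more than 1 s, well above the ejector's 11 N. The set grip was 100 N, and the job was handed in at about 12 s.
- **Not perfect:** the tool is tilted about 0.037 rad from vertical, and side forces of about 12 N (x) and 7 N (y) remain from the fit.
- **Rest of the bench:** in the last side view, the other bits and everything else on the bench look unmoved.

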